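# Stamp a bee-nest block in the lever press

## Robot

A 6-joint arm with a two-finger parallel gripper is mounted at the origin on the work surface. World frame = base frame: x ahead of the robot, y to its left, z up, the work surface at z = 0. Lengths are in m, angles in rad, forces in N, time in s.
With the tool pointing down it reaches from about 0.4 to 0.825 m from the base axis. Payload 7 kg.
Tool frame: the origin (TCP) lies midway between the tips of the shut fingers; the grasp point (between the pads) lies hold_point_z behind it (hold_point_z is the distance from the TCP to the grasp point, in m); z points along the fingers, y is the line along which they close (so a half turn about z gives the same grasp; the last joint's range is limited). The gripper opens to 88 mm and grips with 3 to 60 N. Pads are 19 mm wide; open, the fingers measure 130 mm over their backs; the gripper's body (78 mm by 193 mm) begins 47 mm behind the grasp point.
Start: joints at [1.423, 0.359, 0.012, 0, -1.224, -0.288], TCP at [0.285, 0.612, 0.227] pointing down, gripper open.
Joint ranges: [-3.07, 3.07], [-1.43, 2.12], [-1.02, 1.25], [-3.03, 1.67], [-3.05, -0], [-3.03, 3.03]. Speed limits (rad/s): [2.39, 2.39, 3.01, 3.14, 3.14, 3.14].

## Interface

Orientations are given as [roll, pitch, yaw] about the fixed x, y, z axes, in that order (R = Rz(yaw) Ry(pitch) Rx(roll)).
In Python, from station import * gives the robot as it stands.
- The arm moves only by the tool apply_moves, never from a script. Its argument "steps" is a list of rows, each an object with "translation": the shift along the world's x, y, z scaled (see below), a list of three; "rotation": the turn, a rotation vector about the world's x, y, z scaled (see below), a list of three. A call has exactly 10 rows; each row is the pose to reach, as a shift and turn from the pose commanded when the call began; what a row does not reach only later rows make up. The controller multiplies each number of a shift by 250 mm and each number of a turn by 30 degrees. A row lasts 1/12 s, in which the tool goes at most 41.7 mm and 7.16 degrees, less where a joint would pass 70% of its speed; a pose out of reach is approached as far as the arm can. A call with a number of a shift or a turn outside -1 to 1 is refused whole. A call with a gripper value outside its range is refused whole. "jaw" is the closure, from -1 (fully open) to 1 (shut), so that 0 is half open, set as the call begins (left out, the last holds). The fingers move at their own pace and stop on an object; "newtons" is the grip in N (left out, the last holds). Time passes only in rows, so rows that repeat a pose let the fingers close, or fill a call up. It gives the time, the measured TCP pose, the force, the opening and the grip force at its end, in the units of the state.
- get_state(): the state, without advancing time (a new reading comes with each control period).
- grab_frame(name): name is "side" or "top"; returns the picture (480x640x3 uint8, blue, green, red); there is no depth.
- camera_model(name): a dict with "fx", "fy", "cx", "cy" (pixels), "xyz" and "rotation" of the camera in the world. Camera axes: x right, y down, z forward; pixel columns grow to the right and rows downward; lengths in m; the calibration is good to about 2 mm. A picture is of the moment at which its call begins. camera_model takes no time and is no camera call.
- job_done(): hands the job in; it is judged then, once.
The state is a dict: "t": time; "q": joint angles; "qd": joint speeds; "joint_efforts": joint torques, N m; "eef_pos": TCP position; "ee_rot": TCP orientation; "force": force on the tool from outside, world axes, zero at the start; "moment": the same for the moment, N m; "width": finger opening in m; "gripper_force": force on a finger pad.
Only numpy, scipy, OpenCV 4.12 (cv2) and the standard library are available. Lean on these libraries where they do the work, as an engineer would, in place of code of your own. Each camera call takes 0.05 s, during which the arm holds its last target. There are 200 camera calls.

## Task

Stamp the drilled wooden nest block: lift it out of the plywood cradle, set it down on the pine board and let go of it there to change your grip, then put it on the flat loading deck of the press with its length along the chute and push it down the slope until it sits fully home against the red stop. Pull the press lever all the way down onto the block, then ease it back up slowly under control until it is home again; never let it fly back. Leave the stamped block against the stop and the two log pieces standing where they are.

Things in the scene. Friction and masses are not known exactly. Their poses are not given: they have to be found in the camera images.
- block_center (a point): Centre (half-way up) of the loose drilled wooden nest block, a light-brown box 60 mm long (its x) by 46 mm wide (its y) by 44 mm high (its z), 50 to 100 g, with five dark 8 mm drill holes in each long side. It starts in the cradle. Either end may lead.
- cradle_floor (a point): Centre of the inner floor of the fixed plywood cradle, a channel open at its ends and top: 120 mm long (its x), floor 8 mm above the table, walls at y = +/-33 mm inside, 8 mm thick, 40 mm above the floor. The block stands in it with its length across, its ends 3 mm from the walls, so it can only be taken by its long sides (46 mm apart, facing along the channel).
- board_top (a point): Centre of the top face of the fixed pine board lying on the table, 160 mm (its x) by 120 mm (its y), 18 mm thick; the block is put down here to change grip.
- press: Fixed green stamp press with an aluminium chute; origin on the table under the ram. Its +y runs (level) up the chute; the lever points to its -x. Chute channel centred on x = 0, 58 mm wide inside, walls 8 mm thick. The head over the chute's foot spans y = +/-14 mm, z 135 to 190 mm (hinge bracket to 230): when pushing, lean the hand back to +y by 20 to 30 degrees to clear it.
- deck (a point): Centre of the floor of the chute's level loading deck, 110 mm long along the press's y, about 51 mm above the table. Its walls stand 50 mm above its floor (higher than the block), topped by flared lips up to 63 mm, so here the block can only be held by its 60 mm-apart ends, with the fingers inside the 58 mm wide channel.
- crest (a point): Edge, on the chute's centre line, where the deck floor ends and the slope begins: 15 degrees, falling towards the press's -y, 110 mm long measured level, walls 24 mm above its floor, ending at the red stop (25 mm tall, square to the slope).
- seat (a point): Where the block's centre is when the block is fully home: lying on the slope with its leading end against the red stop. Axes as the press's.
- lever (a joint): Angle of the press lever, rad: 0 = home (up), 0.785 = all the way down against its end stop. A spring always drives it back to 0; at the grip it takes about 3 N at home to 9 N at the bottom. Let go away from home it flies back at several rad/s.
- lever_hinge (a point): Middle of the lever's hinge, whose axis is parallel to the press's y, 217 mm above the table.
- lever_grip (a point): Middle of the free part of the lever's black bar grip, 22 mm in diameter, parallel to the press's y. The steel arm (14 mm) joins the bar 55 mm to the +y side; the bar runs 43 mm further to -y. 220 mm from the hinge axis: 25 degrees above level at home, 20 below when fully down. The bar turns in the fingers as the lever swings.
- die: Red round-nosed die, 20 mm in diameter, under the ram; origin at its lowest point, about 103 mm above the table at rest. The lever drives it down 41 mm; it is sprung and presses on the block in the last 8 mm.
- log_a_center (a point): Centre (half-way up) of the larger standing bark log piece, 66 mm in diameter, 72 mm high; leave it alone.
- log_b_center (a point): Centre (half-way up) of the smaller standing bark log piece, 60 mm in diameter, 66 mm high; leave it alone.
Not all that is in view belongs to the job. Of the things shaped like the part that bears board_top, the wooden one is meant.

How it is judged:
By the outcome, as a careful person would: the job done as asked, in the order asked, and still so for the second after the job is handed in, with the robot touching nothing.
It also fails if it takes over 72 s, if anything falls off the work surface, if the arm or the gripper's body presses on something with over 40 N, if the wrist force passes 120 N, or if a joint passes its speed limit or range.

## Working session

There is one attempt and no reset: what is moved stays moved. The work goes in short steps, Python scripts to look and compute and a tool call to move; the robot and the scene stay as the last step left them, time stands still between calls to the robot, and variables do not carry over. Pictures are saved under pics/ and viewed, at most 10 in all, crops included, and the job is handed in when it is done.

Besides the shell and the picture viewer there is one more tool, called after ">>>" as name([rows], argument=value, ...), one row to a line, values as JSON. apply_moves: Moves the arm, as the interface text tells. Shifts and turns lie within -1 to 1; 1 stands for 250 mm of shift or 30 degrees of turn. Its arguments: {"type":"object","properties":{"steps":{"type":"array"},"jaw":{"type":"number"},"newtons":{"type":"number"}},"required":["steps"]}

```bash
mkdir -p pics; ls; python3 - <<'E'
from station import *
import cv2
for n in("side","top"):
    cv2.imwrite(f"pics/{n}0.png",grab_frame(n)); print(n,camera_model(n))
print(get_state())
try: print(hold_point_z)
except Exception as e: print(e)
E
```

```text
pics
side {'fx': 492.138616622193, 'fy': 492.138616622193, 'cx': 316.20652364966026, 'cy': 235.62182678170478, 'xyz': array([ 0.32923057, -0.77506996,  0.97731504]), 'rotation': array([-2.33894455, -0.00943263, -0.18072317])}
top {'fx': 552.8181855715447, 'fy': 552.8181855715447, 'cx': 311.7074243043893, 'cy': 235.91610132042618, 'xyz': array([0.3727062 , 0.03373962, 1.32835527]), 'rotation': array([-3.05749016e+00,  6.35666309e-04, -1.57412524e+00])}
{'t': 0.1, 'q': array([ 1.42303065e+00,  3.59002856e-01,  1.17123662e-02,  4.12222214e-05,
       -1.22391820e+00, -2.88130635e-01]), 'qd': array([ 0.00151331,  0.00074539, -0.00021881, -0.00112665, -0.00160707,
       -0.00103564]), 'joint_efforts': array([ 1.45264892e-01, -5.73520517e+01,  2.84971583e+01,  6.59541383e+00,
       -1.66525296e-01,  5.68161238e-03]), 'eef_pos': array([0.2850012 , 0.61184301, 0.22622617]), 'ee_rot': array([ 3.14120830e+00, -1.54340268e-04, -4.35882263e-01]), 'force': array([-0.12869568,  0.16276137, -0.16029713]), 'moment': array([ 0.01505476, -0.03781686, -0.02960035]), 'gripper_force': 0.5775230890139937, 'width': 0.08753321021701733}
0.0188
```

View pics/side0.png

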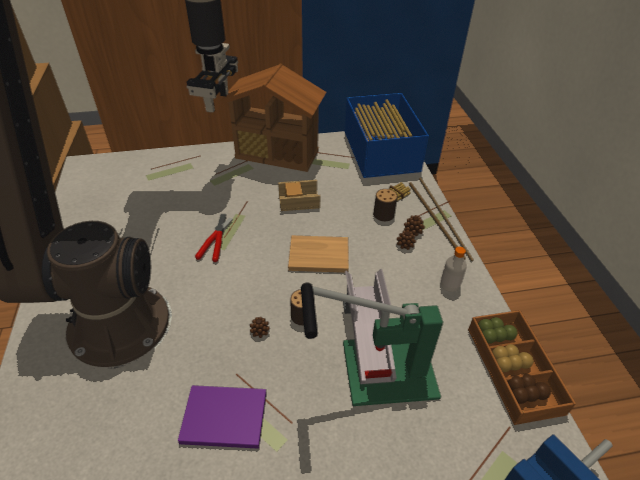

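View pics/top0.png

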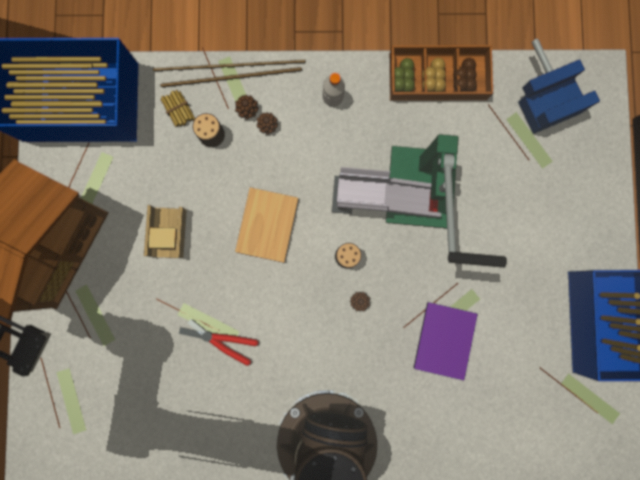

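The side view shows the cradle with the block at about (299,195), the board at (319,253), and the press with its foot near (378,370) and grip at (309,310). In the top view the block is at (162,238), the board at (267,225), the deck around (362,193), the stop at (434,203) and the grip at (478,260).

```bash
cat > h.py <<'E'
from station import *
import numpy as np, cv2
from scipy.spatial.transform import Rotation as R
def cam(n):
    c=camera_model(n); return c,R.from_euler('xyz',c['rotation']).as_matrix()
def ray(n,p):
    c,M=cam(n); d=M@np.array([(p[0]-c['cx'])/c['fx'],(p[1]-c['cy'])/c['fy'],1]); return c['xyz'],d/np.linalg.norm(d)
def onz(n,p,z):
    o,d=ray(n,p); return o+d*(z-o[2])/d[2]
def proj(n,P):
    c,M=cam(n); v=(np.asarray(P)-c['xyz'])@M; return np.array([c['fx']*v[...,0]/v[...,2]+c['cx'],c['fy']*v[...,1]/v[...,2]+c['cy']]).T
def tri(a,b):
    (o,d),(p,e)=ray('side',a),ray('top',b)
    s=np.linalg.lstsq(np.c_[d,-e],p-o,rcond=None)[0]; A,B=o+s[0]*d,p+s[1]*e
    return (A+B)/2,np.linalg.norm(A-B)
E
python3 - <<'E'
from h import *
t=cv2.imread('pics/top0.png'); s=cv2.imread('pics/side0.png')
a=cv2.resize(t[180:280,130:310],(800,444),interpolation=cv2.INTER_CUBIC)
b=cv2.resize(t[125:275,320:520],(800,600),interpolation=cv2.INTER_CUBIC)
cv2.imwrite('pics/c1.png',a);cv2.imwrite('pics/c2.png',b)
cv2.imwrite('pics/c3.png',cv2.resize(s[250:420,280:460],(635,600),interpolation=cv2.INTER_CUBIC))
E
```

```text
(no output)
```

View pics/c1.png

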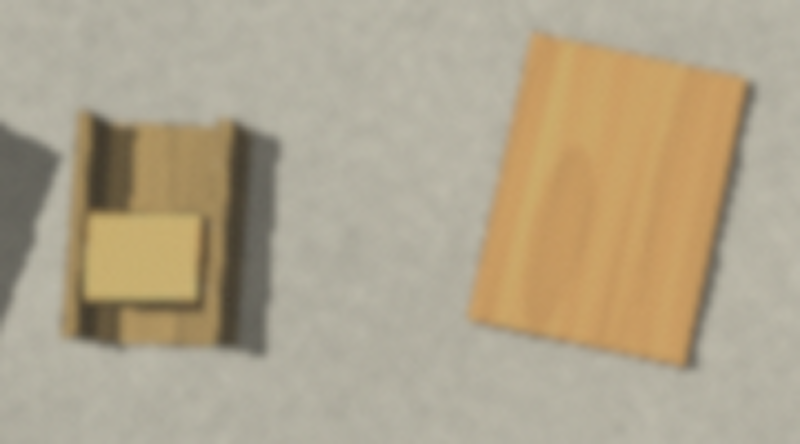

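View pics/c2.png

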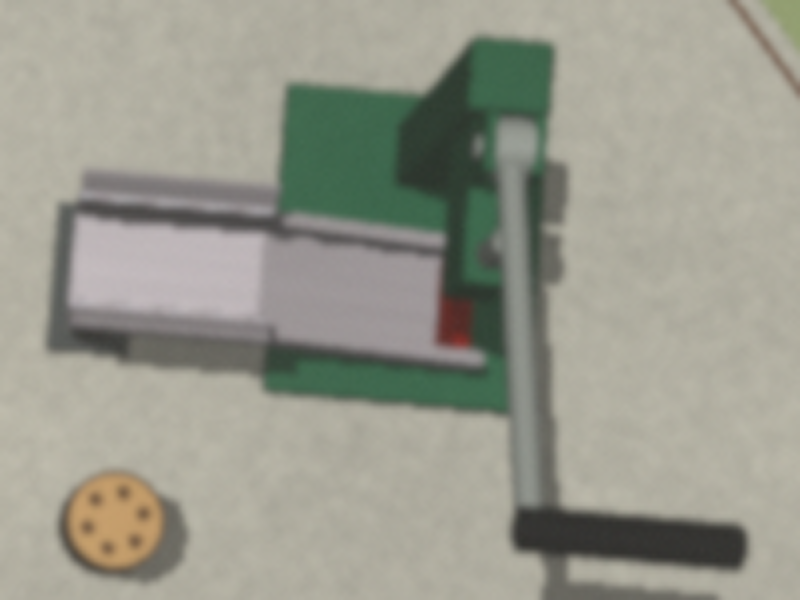

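View pics/c3.png

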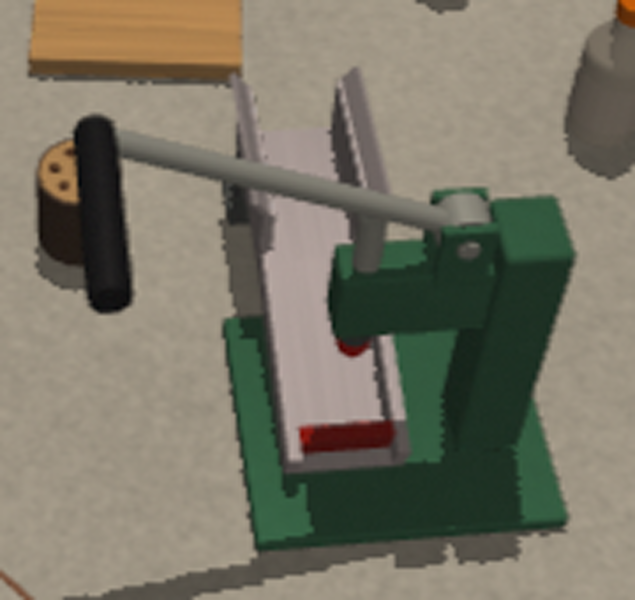

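Crop c1 shows the block's top corners at about (88,212) to (198,302) and the board's at (535,33) to (690,365). Crop c2 shows the deck floor from x≈72 to 265, the stop at (438–470, 297–347) and the bar from (515,528) to (745,548). Crop c3 shows the bar from (95,130) to (110,300), the stop's top edge at y≈425, and the die at (353,347).

```bash
python3 - <<'E'
from h import *
np.set_printoptions(precision=4,suppress=True)
t=cv2.imread('pics/top0.png'); s=cv2.imread('pics/side0.png')
c1=lambda x,y:(130+(x+.5)/4.444-.5,180+(y+.5)/4.444-.5)
c2=lambda x,y:(320+(x+.5)/4-.5,125+(y+.5)/4-.5)
c3=lambda x,y:(280+(x+.5)/3.529-.5,250+(y+.5)/3.529-.5)
def show(n,pts,z):
    P=np.array([onz('top',p,z) for p in pts]); e=np.diff(np.r_[P,P[:1]],axis=0)
    print(n,'ctr',P.mean(0),'len',np.linalg.norm(e,axis=1),'ang',np.degrees(np.arctan2(e[:,1],e[:,0])))
show('block',[c1(88,212),c1(203,213),c1(198,302),c1(83,300)],.052)
show('board',[c1(533,32),c1(749,78),c1(690,367),c1(470,318)],.018)
hsv=cv2.cvtColor(t,cv2.COLOR_BGR2HSV)
for nm,(r0,r1,k0,k1),lo,hi,z in [('board',(180,280,225,310),(8,90,120),(22,255,255),.018),('blk',(215,260,145,185),(15,70,165),(28,255,255),.052)]:
    m=np.zeros(t.shape[:2],np.uint8); m[r0:r1,k0:k1]=cv2.inRange(hsv,lo,hi)[r0:r1,k0:k1]
    c=max(cv2.findContours(m,0,2)[0],key=cv2.contourArea); show(nm+' mask',cv2.boxPoints(cv2.minAreaRect(c)),z)
# cradle wall tops z=.048 outer corners
show('cradle',[c1(82,112),c1(238,122),c1(222,345),c1(64,338)],.040)
# bar
def bar(im,r0,r1,k0,k1):
    m=np.zeros(im.shape[:2],np.uint8); m[r0:r1,k0:k1]=(im.max(2)<50)[r0:r1,k0:k1]*255
    c=max(cv2.findContours(m,0,2)[0],key=cv2.contourArea); r=cv2.minAreaRect(c); b=cv2.boxPoints(r)
    e=sorted([(np.linalg.norm(b[i]-b[(i+1)%4]),i) for i in range(4)])[:2]
    return r,[(b[i]+b[(i+1)%4])/2 for _,i in e]
rs,es=bar(s,275,345,295,325); rt,et=bar(t,245,275,440,515)
es.sort(key=lambda p:p[1]); et.sort(key=lambda p:p[0]); print(es,et)
A,ea=tri(es[0],et[0]);B,eb=tri(es[1],et[1]); print('bar ends',A,ea,B,eb,'len',np.linalg.norm(A-B),'yaw',np.degrees(np.arctan2(*(A-B)[:2]))*-1)
print('hinge?',tri(c3(465,225),c2(515,140)),onz('top',c2(515,140),.217+.015))
for nm,p,z in [('lipFarL',(85,172),.114),('lipFarR',(278,188),.114),('lipNearL',(72,326),.114),('lipNearR',(273,338),.114),('deckendfloor',(70,260),.051),('crest',(265,285),.051)]:
    print(nm,onz('top',c2(*p),z))
print('stop top: side L,R', onz('side',c3(300,428),.045),onz('side',c3(393,422),.045),'base',onz('side',c3(303,452),.02))
print('stop tri near corner',tri(c3(300,428),c2(440,345)))
print('logs',onz('top',c2(115,521),.066),onz('top',(207,126),.072))
E
```

```text
block ctr [0.4781 0.3815 0.052 ] len [0.0601 0.0466 0.0599 0.0461] ang [-90.6948 177.7941  88.8094  -2.0172]
board ctr [0.5116 0.1406 0.018 ] len [0.1192 0.1586 0.1205 0.1578] ang [-102.324   168.4896   77.2686  -11.9645]
board mask ctr [0.5111 0.1417 0.018 ] len [0.1584 0.1202 0.1581 0.119 ] ang [ -12.0676 -102.8334  167.5058   77.2968]
blk mask ctr [0.4942 0.3825 0.052 ] len [0.0581 0.0722 0.0579 0.0722] ang [ -90.1952 -178.9918   89.8069    1.2258]
cradle ctr [0.4938 0.3806 0.04  ] len [0.0828 0.1181 0.0831 0.1198] ang [-93.8875 176.8522  87.2727  -3.2893]
[array([301.8704, 283.3644], dtype=float32), array([306.6524, 337.5601], dtype=float32)] [array([454., 260.], dtype=float32), array([454., 260.], dtype=float32)]
bar ends [ 0.4117 -0.2241  0.3241] 0.0017232097975839263 [ 0.4155 -0.2548  0.2042] 0.0037277331001868553 len 0.12383270267634593 yaw 6.9865191155681545
hinge? (array([ 0.62  , -0.2447,  0.218 ]), np.float64(0.0028632839044617493)) [ 0.6183 -0.2415  0.232 ]
lipFarL [ 0.6275 -0.0313  0.114 ]
lipFarR [ 0.6181 -0.1386  0.114 ]
lipNearL [ 0.5411 -0.0234  0.114 ]
lipNearR [ 0.534  -0.1346  0.114 ]
deckendfloor [ 0.5887 -0.0255  0.051 ]
crest [ 0.5735 -0.1391  0.051 ]
stop top: side L,R [ 0.5384 -0.2518  0.045 ] [ 0.5948 -0.2577  0.045 ] base [ 0.5417 -0.2541  0.02  ]
stop tri near corner (array([ 0.5409, -0.2446,  0.0321]), np.float64(0.0009154151712134424))
logs [ 0.4354 -0.0494  0.066 ] [0.7353 0.2762 0.072 ]
```

```bash
python3 - <<'E'
from h import *
np.set_printoptions(precision=4,suppress=True)
c2=lambda x,y:(320+(x+.5)/4-.5,125+(y+.5)/4-.5)
c3=lambda x,y:(280+(x+.5)/3.529-.5,250+(y+.5)/3.529-.5)
for a,b in [((95,128),(524,529)),((110,298),(737,547)),((465,217),(515,140)),((90,122),(519,528)),((112,306),(743,548))]: print(tri(c3(*a),c2(*b)))
print('die',onz('side',c3(353,353),.103),'house apex',tri((281,68),(20,165)),'ridge z .25',onz('side',(281,68),.25),onz('top',(20,165),.25))
E
```

```text
(array([ 0.4192, -0.2212,  0.3122]), np.float64(0.0007206542339870466))
(array([ 0.4101, -0.3199,  0.309 ]), np.float64(0.00042532019278987963))
(array([ 0.6192, -0.2435,  0.2235]), np.float64(0.002054371624117845))
(array([ 0.4184, -0.2184,  0.3139]), np.float64(0.0017082853700421893))
(array([ 0.4101, -0.3232,  0.3074]), np.float64(0.00033131736591478423))
die [ 0.5683 -0.242   0.103 ] house apex (array([0.5276, 0.5451, 0.3635]), np.float64(0.10607793858463296)) ridge z .25 [0.4997 0.7625 0.25  ] [0.6065 0.6111 0.25  ]
```

>>> apply_moves([
  {"translation": [0,0,0.16],"rotation": [0,0,-0.1]},
  {"translation": [0,0,0.32],"rotation": [0,0,-0.2]},
  {"translation": [0,0,0.48],"rotation": [0,0,-0.3]},
  {"translation": [0,0,0.64],"rotation": [0,0,-0.4]},
  {"translation": [0,0,0.8],"rotation": [0,0,-0.5]},
  {"translation": [0.1,-0.12,0.8],"rotation": [0,0,-0.6]},
  {"translation": [0.2,-0.24,0.8],"rotation": [0,0,-0.7]},
  {"translation": [0.3,-0.36,0.8],"rotation": [0,0,-0.8]},
  {"translation": [0.4,-0.48,0.8],"rotation": [0,0,-0.9]},
  {"translation": [0.5,-0.6,0.8],"rotation": [0,0,-1.0]},
], jaw=-1, newtons=25)

```text
t: 0.93
eef_pos: [0.4105, 0.4603, 0.4261]
ee_rot: [3.141, -0.0, -0.961]
force: [1.0, -0.0, -1.6]
width: 0.0877
gripper_force: 0.0
```

>>> apply_moves([
  {"translation": [0.1,-0.12,0],"rotation": [0,0,-0.2]},
  {"translation": [0.2,-0.24,0],"rotation": [0,0,-0.4]},
  {"translation": [0.27,-0.32,0],"rotation": [0,0,-0.6]},
  {"translation": [0.27,-0.32,-0.15],"rotation": [0,0,-0.8]},
  {"translation": [0.27,-0.32,-0.3],"rotation": [0,0,-1]},
  {"translation": [0.27,-0.32,-0.45],"rotation": [0,0,-1]},
  {"translation": [0.27,-0.32,-0.6],"rotation": [0,0,-1]},
  {"translation": [0.27,-0.32,-0.75],"rotation": [0,0,-1]},
  {"translation": [0.27,-0.32,-0.9],"rotation": [0,0,-1]},
  {"translation": [0.27,-0.32,-1],"rotation": [0,0,-1]},
])

```text
t: 1.77
eef_pos: [0.4759, 0.3802, 0.1723]
ee_rot: [3.138, -0.003, -1.484]
force: [-0.5, -0.9, -2.0]
width: 0.0878
gripper_force: 0.0
```

>>> apply_moves([
  {"translation": [0,0,-0.1],"rotation": [0,0,-0.12]},
  {"translation": [0,0,-0.2],"rotation": [0,0,-0.24]},
  {"translation": [0,0,-0.3],"rotation": [0,0,-0.24]},
  {"translation": [0,0,-0.4],"rotation": [0,0,-0.24]},
  {"translation": [0,0,-0.4],"rotation": [0,0,-0.24]},
  {"translation": [0,0,-0.4],"rotation": [0,0,-0.24]},
  {"translation": [0,0,-0.4],"rotation": [0,0,-0.24]},
  {"translation": [0,0,-0.4],"rotation": [0,0,-0.24]},
  {"translation": [0,0,-0.4],"rotation": [0,0,-0.24]},
  {"translation": [0,0,-0.4],"rotation": [0,0,-0.24]},
])

```text
t: 2.6
eef_pos: [0.4779, 0.3824, 0.078]
ee_rot: [-3.14, 0.002, -1.609]
force: [-0.5, -0.1, -1.4]
width: 0.0877
gripper_force: 0.0
```

>>> apply_moves([
  {"translation": [0,0,-0.06],"rotation": [0,0,0]},
  {"translation": [0,0,-0.12],"rotation": [0,0,0]},
  {"translation": [0,0,-0.18],"rotation": [0,0,0]},
  {"translation": [0,0,-0.24],"rotation": [0,0,0]},
  {"translation": [0,0,-0.25],"rotation": [0,0,0]},
  {"translation": [0,0,-0.25],"rotation": [0,0,0]},
  {"translation": [0,0,-0.25],"rotation": [0,0,0]},
  {"translation": [0,0,-0.25],"rotation": [0,0,0]},
  {"translation": [0,0,-0.25],"rotation": [0,0,0]},
  {"translation": [0,0,-0.25],"rotation": [0,0,0]},
])

```text
t: 3.43
eef_pos: [0.4778, 0.3823, 0.015]
ee_rot: [-3.141, 0.001, -1.609]
force: [-0.8, -0.2, -0.9]
width: 0.0878
gripper_force: 0.0
```

>>> apply_moves([
  {"translation": [0,0,0],"rotation": [0,0,0]},
  {"translation": [0,0,0],"rotation": [0,0,0]},
  {"translation": [0,0,0],"rotation": [0,0,0]},
  {"translation": [0,0,0],"rotation": [0,0,0]},
  {"translation": [0,0,0],"rotation": [0,0,0]},
  {"translation": [0,0,0],"rotation": [0,0,0]},
  {"translation": [0,0,0],"rotation": [0,0,0]},
  {"translation": [0,0,0],"rotation": [0,0,0]},
  {"translation": [0,0,0],"rotation": [0,0,0]},
  {"translation": [0,0,0],"rotation": [0,0,0]},
], jaw=1, newtons=20)

```text
t: 4.27
eef_pos: [0.4775, 0.3819, 0.014]
ee_rot: [-3.142, 0.0, -1.609]
force: [0.3, -0.0, -2.2]
width: 0.0455
gripper_force: 20.0
```

>>> apply_moves([
  {"translation": [0,0,0.08],"rotation": [0,0,0]},
  {"translation": [0,0,0.18],"rotation": [0,0,0]},
  {"translation": [0,0,0.28],"rotation": [0,0,0]},
  {"translation": [0,0,0.36],"rotation": [0,0,0]},
  {"translation": [0.02,-0.12,0.36],"rotation": [0,0,0]},
  {"translation": [0.03,-0.26,0.36],"rotation": [0,0,0]},
  {"translation": [0.05,-0.4,0.36],"rotation": [0,0,0]},
  {"translation": [0.07,-0.54,0.36],"rotation": [0,0,0]},
  {"translation": [0.09,-0.68,0.36],"rotation": [0,0,0]},
  {"translation": [0.11,-0.8,0.36],"rotation": [0,0,0]},
])

```text
t: 5.1
eef_pos: [0.5044, 0.1798, 0.1041]
ee_rot: [3.141, -0.0, -1.609]
force: [-0.0, -0.9, -2.0]
width: 0.0459
gripper_force: 20.0
```

>>> apply_moves([
  {"translation": [0.01,-0.08,0],"rotation": [0,0,0]},
  {"translation": [0.02,-0.16,-0.05],"rotation": [0,0,0]},
  {"translation": [0.02,-0.16,-0.12],"rotation": [0,0,0]},
  {"translation": [0.02,-0.16,-0.19],"rotation": [0,0,0]},
  {"translation": [0.02,-0.16,-0.25],"rotation": [0,0,0]},
  {"translation": [0.02,-0.16,-0.28],"rotation": [0,0,0]},
  {"translation": [0.02,-0.16,-0.3],"rotation": [0,0,0]},
  {"translation": [0.02,-0.16,-0.31],"rotation": [0,0,0]},
  {"translation": [0.02,-0.16,-0.31],"rotation": [0,0,0]},
  {"translation": [0.02,-0.16,-0.31],"rotation": [0,0,0]},
])

```text
t: 5.93
eef_pos: [0.5103, 0.1423, 0.0271]
ee_rot: [-3.141, 0.0, -1.608]
force: [-0.2, 0.0, -2.3]
width: 0.0457
gripper_force: 20.0
```

Lower 2.5 mm, release, rise.

>>> apply_moves([
  {"translation": [0,0,-0.004],"rotation": [0,0,0]},
  {"translation": [0,0,-0.008],"rotation": [0,0,0]},
  {"translation": [0,0,-0.01],"rotation": [0,0,0]},
  {"translation": [0,0,-0.01],"rotation": [0,0,0]},
  {"translation": [0,0,-0.01],"rotation": [0,0,0]},
  {"translation": [0,0,-0.01],"rotation": [0,0,0]},
  {"translation": [0,0,-0.01],"rotation": [0,0,0]},
  {"translation": [0,0,-0.01],"rotation": [0,0,0]},
  {"translation": [0,0,-0.01],"rotation": [0,0,0]},
  {"translation": [0,0,-0.01],"rotation": [0,0,0]},
])

```text
t: 6.77
eef_pos: [0.51, 0.1419, 0.0241]
ee_rot: [-3.142, 0.0, -1.609]
force: [0.3, -0.5, -2.6]
width: 0.0455
gripper_force: 20.0
```

>>> apply_moves([
  {"translation": [0,0,0],"rotation": [0,0,0]},
  {"translation": [0,0,0],"rotation": [0,0,0]},
  {"translation": [0,0,0],"rotation": [0,0,0]},
  {"translation": [0,0,0],"rotation": [0,0,0]},
  {"translation": [0,0,0],"rotation": [0,0,0]},
  {"translation": [0,0,0],"rotation": [0,0,0]},
  {"translation": [0,0,0.06],"rotation": [0,0,0]},
  {"translation": [0,0,0.14],"rotation": [0,0,0]},
  {"translation": [0,0,0.24],"rotation": [0,0,0]},
  {"translation": [0,0,0.34],"rotation": [0,0,0]},
], jaw=-1)

```text
t: 7.6
eef_pos: [0.5095, 0.1416, 0.1097]
ee_rot: [3.141, -0.001, -1.609]
force: [0.5, -0.3, -2.1]
width: 0.0875
gripper_force: 0.0
```

>>> apply_moves([
  {"translation": [0,0,0],"rotation": [0,0,0.2]},
  {"translation": [0,0,0],"rotation": [0,0,0.4]},
  {"translation": [0,0,0],"rotation": [0,0,0.6]},
  {"translation": [0,0,0],"rotation": [0,0,0.8]},
  {"translation": [0,0,0],"rotation": [0,0,1]},
  {"translation": [0,0,0],"rotation": [0,0,1]},
  {"translation": [0,0,0],"rotation": [0,0,1]},
  {"translation": [0,0,0],"rotation": [0,0,1]},
  {"translation": [0,0,0],"rotation": [0,0,1]},
  {"translation": [0,0,0],"rotation": [0,0,1]},
])

```text
t: 8.43
eef_pos: [0.5099, 0.1419, 0.109]
ee_rot: [3.142, 0.0, -1.087]
force: [-0.9, -1.2, -0.8]
width: 0.0878
gripper_force: 0.0
```

>>> apply_moves([
  {"translation": [0,0,0],"rotation": [0,0,0.2]},
  {"translation": [0,0,0],"rotation": [0,0,0.4]},
  {"translation": [0,0,0],"rotation": [0,0,0.6]},
  {"translation": [0,0,0],"rotation": [0,0,0.8]},
  {"translation": [0,0,0],"rotation": [0,0,1]},
  {"translation": [0,0,0],"rotation": [0,0,1]},
  {"translation": [0,0,0],"rotation": [0,0,1]},
  {"translation": [0,0,0],"rotation": [0,0,1]},
  {"translation": [0,0,0],"rotation": [0,0,1]},
  {"translation": [0,0,0],"rotation": [0,0,1]},
])

```text
t: 9.27
eef_pos: [0.5099, 0.1419, 0.1091]
ee_rot: [3.142, -0.0, -0.563]
force: [0.3, -0.7, -0.7]
width: 0.0875
gripper_force: 0.0
```

>>> apply_moves([
  {"translation": [0,0,0],"rotation": [0,0,0.2]},
  {"translation": [0,0,0],"rotation": [0,0,0.4]},
  {"translation": [0,0,0],"rotation": [0,0,0.6]},
  {"translation": [0,0,0],"rotation": [0,0,0.8]},
  {"translation": [0,0,0],"rotation": [0,0,1]},
  {"translation": [0,0,0],"rotation": [0,0,1]},
  {"translation": [0,0,0],"rotation": [0,0,1]},
  {"translation": [0,0,0],"rotation": [0,0,1]},
  {"translation": [0,0,0],"rotation": [0,0,1]},
  {"translation": [0,0,0],"rotation": [0,0,1]},
])

```text
t: 10.1
eef_pos: [0.51, 0.1419, 0.1091]
ee_rot: [3.142, -0.0, -0.04]
force: [0.6, -0.5, -1.1]
width: 0.0879
gripper_force: 0.0
```

>>> apply_moves([
  {"translation": [0,0,-0.07],"rotation": [0,0,0]},
  {"translation": [0,0,-0.14],"rotation": [0,0,0]},
  {"translation": [0,0,-0.21],"rotation": [0,0,0]},
  {"translation": [0,0,-0.28],"rotation": [0,0,0]},
  {"translation": [0,0,-0.325],"rotation": [0,0,0]},
  {"translation": [0,0,-0.325],"rotation": [0,0,0]},
  {"translation": [0,0,-0.325],"rotation": [0,0,0]},
  {"translation": [0,0,-0.325],"rotation": [0,0,0]},
  {"translation": [0,0,-0.325],"rotation": [0,0,0]},
  {"translation": [0,0,-0.325],"rotation": [0,0,0]},
])

```text
t: 10.93
eef_pos: [0.5105, 0.1423, 0.0288]
ee_rot: [-3.141, -0.001, -0.038]
force: [0.2, 0.6, -1.8]
width: 0.0876
gripper_force: 0.0
```

>>> apply_moves([
  {"translation": [0,0,0],"rotation": [0,0,0]},
  {"translation": [0,0,0],"rotation": [0,0,0]},
  {"translation": [0,0,0],"rotation": [0,0,0]},
  {"translation": [0,0,0],"rotation": [0,0,0]},
  {"translation": [0,0,0],"rotation": [0,0,0]},
  {"translation": [0,0,0],"rotation": [0,0,0]},
  {"translation": [0,0,0],"rotation": [0,0,0]},
  {"translation": [0,0,0],"rotation": [0,0,0]},
  {"translation": [0,0,0],"rotation": [0,0,0]},
  {"translation": [0,0,0],"rotation": [0,0,0]},
], jaw=1, newtons=20)

```text
t: 11.77
eef_pos: [0.5099, 0.1418, 0.0279]
ee_rot: [3.142, 0.0, -0.038]
force: [-1.2, -0.8, 1.5]
width: 0.06
gripper_force: 20.0
```

>>> apply_moves([
  {"translation": [0,0,0.08],"rotation": [0,0,0]},
  {"translation": [0,0,0.2],"rotation": [0,0,0]},
  {"translation": [0,0,0.34],"rotation": [0,0,0]},
  {"translation": [0,0,0.48],"rotation": [0,0,0]},
  {"translation": [0.03,-0.1,0.56],"rotation": [0,0,-0.02]},
  {"translation": [0.08,-0.24,0.56],"rotation": [0,0,-0.04]},
  {"translation": [0.12,-0.38,0.56],"rotation": [0,0,-0.06]},
  {"translation": [0.17,-0.52,0.56],"rotation": [0,0,-0.075]},
  {"translation": [0.22,-0.66,0.56],"rotation": [0,0,-0.075]},
  {"translation": [0.26,-0.8,0.56],"rotation": [0,0,-0.075]},
])

```text
t: 12.6
eef_pos: [0.5754, -0.0597, 0.1677]
ee_rot: [-3.141, -0.0, -0.077]
force: [1.0, 1.0, -2.4]
width: 0.0599
gripper_force: 20.0
```

>>> apply_moves([
  {"translation": [0.01,-0.05,0],"rotation": [0,0,0]},
  {"translation": [0.02,-0.08,0],"rotation": [0,0,0]},
  {"translation": [0.02,-0.09,0],"rotation": [0,0,0]},
  {"translation": [0.02,-0.09,0],"rotation": [0,0,0]},
  {"translation": [0.02,-0.09,-0.02],"rotation": [0,0,0]},
  {"translation": [0.02,-0.09,-0.04],"rotation": [0,0,0]},
  {"translation": [0.02,-0.09,-0.06],"rotation": [0,0,0]},
  {"translation": [0.02,-0.09,-0.08],"rotation": [0,0,0]},
  {"translation": [0.02,-0.09,-0.1],"rotation": [0,0,0]},
  {"translation": [0.02,-0.09,-0.1],"rotation": [0,0,0]},
])

```text
t: 13.43
eef_pos: [0.5792, -0.0803, 0.1414]
ee_rot: [3.141, 0.002, -0.077]
force: [-1.3, -0.1, -2.2]
width: 0.0598
gripper_force: 20.0
```

```bash
python3 - <<'E'
from h import *
t=grab_frame('top');s=grab_frame('side')
a=cv2.resize(t[140:260,310:440],(600,554),interpolation=cv2.INTER_CUBIC)
b=cv2.resize(s[220:400,310:420],(339,554),interpolation=cv2.INTER_CUBIC)[:, :200+139]
im=np.hstack([a,b])[:, :800]; cv2.imwrite('pics/d1.png',cv2.resize(im,(800,472)))
print(get_state()['eef_pos'],get_state()['ee_rot'])
E
```

```text
[ 0.57981208 -0.08050996  0.142494  ] [ 3.14134821e+00  6.06342716e-04 -7.68524099e-02]
```

View pics/d1.png

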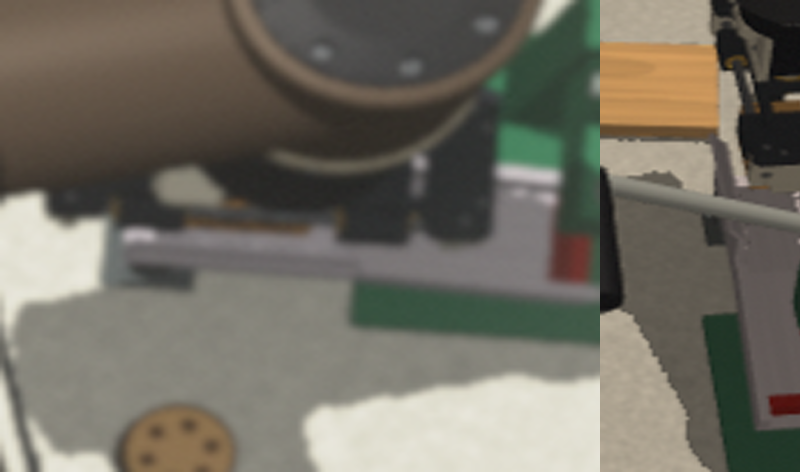

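The picture shows the hand over the deck, covering it. The stop stays visible at (570,257), and the fingers line up with the channel. I'll lower carefully, watching the force.

>>> apply_moves([
  {"translation": [0,0,-0.04],"rotation": [0,0,0]},
  {"translation": [0,0,-0.08],"rotation": [0,0,0]},
  {"translation": [0,0,-0.11],"rotation": [0,0,0]},
  {"translation": [0,0,-0.14],"rotation": [0,0,0]},
  {"translation": [0,0,-0.17],"rotation": [0,0,0]},
  {"translation": [0,0,-0.2],"rotation": [0,0,0]},
  {"translation": [0,0,-0.2],"rotation": [0,0,0]},
  {"translation": [0,0,-0.2],"rotation": [0,0,0]},
  {"translation": [0,0,-0.2],"rotation": [0,0,0]},
  {"translation": [0,0,-0.2],"rotation": [0,0,0]},
])

```text
t: 14.37
eef_pos: [0.5804, -0.0806, 0.0933]
ee_rot: [-3.141, -0.001, -0.077]
force: [-0.4, -0.2, -2.0]
width: 0.0604
gripper_force: 20.0
```

>>> apply_moves([
  {"translation": [0,0,-0.02],"rotation": [0,0,0]},
  {"translation": [0,0,-0.04],"rotation": [0,0,0]},
  {"translation": [0,0,-0.06],"rotation": [0,0,0]},
  {"translation": [0,0,-0.08],"rotation": [0,0,0]},
  {"translation": [0,0,-0.1],"rotation": [0,0,0]},
  {"translation": [0,0,-0.108],"rotation": [0,0,0]},
  {"translation": [0,0,-0.112],"rotation": [0,0,0]},
  {"translation": [0,0,-0.112],"rotation": [0,0,0]},
  {"translation": [0,0,-0.112],"rotation": [0,0,0]},
  {"translation": [0,0,-0.112],"rotation": [0,0,0]},
])

```text
t: 15.2
eef_pos: [0.5802, -0.0806, 0.0651]
ee_rot: [-3.142, -0.0, -0.077]
force: [-0.5, 0.1, -2.0]
width: 0.0595
gripper_force: 20.0
```

>>> apply_moves([
  {"translation": [0,0,-0.004],"rotation": [0,0,0]},
  {"translation": [0,0,-0.008],"rotation": [0,0,0]},
  {"translation": [0,0,-0.012],"rotation": [0,0,0]},
  {"translation": [0,0,-0.016],"rotation": [0,0,0]},
  {"translation": [0,0,-0.016],"rotation": [0,0,0]},
  {"translation": [0,0,-0.016],"rotation": [0,0,0]},
  {"translation": [0,0,-0.016],"rotation": [0,0,0]},
  {"translation": [0,0,-0.016],"rotation": [0,0,0]},
  {"translation": [0,0,-0.016],"rotation": [0,0,0]},
  {"translation": [0,0,-0.016],"rotation": [0,0,0]},
])

```text
t: 16.03
eef_pos: [0.58, -0.0806, 0.0614]
ee_rot: [3.142, -0.0, -0.077]
force: [-2.6, 1.2, 6.1]
width: 0.06
gripper_force: 20.0
```

>>> apply_moves([
  {"translation": [0,0,0],"rotation": [0,0,0]},
  {"translation": [0,0,0],"rotation": [0,0,0]},
  {"translation": [0,0,0],"rotation": [0,0,0]},
  {"translation": [0,0,0],"rotation": [0,0,0]},
  {"translation": [0,0,0],"rotation": [0,0,0]},
  {"translation": [0,0,0],"rotation": [0,0,0]},
  {"translation": [0,0,0.08],"rotation": [0,0,0]},
  {"translation": [0,0,0.2],"rotation": [0,0,0]},
  {"translation": [0,0,0.34],"rotation": [0,0,0]},
  {"translation": [0,0,0.48],"rotation": [0,0,0]},
], jaw=-1)

```text
t: 16.87
eef_pos: [0.5794, -0.0808, 0.1817]
ee_rot: [3.141, 0.002, -0.077]
force: [0.7, 0.0, -1.8]
width: 0.0876
gripper_force: 0.0
```

>>> apply_moves([
  {"translation": [0,0.08,0.04],"rotation": [0,0,-0.2]},
  {"translation": [0.01,0.16,0.08],"rotation": [0,0,-0.4]},
  {"translation": [0.02,0.24,0.1],"rotation": [0,0,-0.6]},
  {"translation": [0.02,0.28,0.1],"rotation": [0,0,-0.8]},
  {"translation": [0.02,0.28,0.1],"rotation": [0,0,-1]},
  {"translation": [0.02,0.28,0.1],"rotation": [0,0,-1]},
  {"translation": [0.02,0.28,0.1],"rotation": [0,0,-1]},
  {"translation": [0.02,0.28,0.1],"rotation": [0,0,-1]},
  {"translation": [0.02,0.28,0.1],"rotation": [0,0,-1]},
  {"translation": [0.02,0.28,0.1],"rotation": [0,0,-1]},
], jaw=1)

```text
t: 17.7
eef_pos: [0.5849, -0.011, 0.2057]
ee_rot: [3.141, 0.0, -0.6]
force: [-0.7, -0.1, -1.5]
width: 0.0264
gripper_force: 0.0
```

>>> apply_moves([
  {"translation": [0,0,0],"rotation": [0,0,-0.2]},
  {"translation": [0,0,0],"rotation": [0,0,-0.4]},
  {"translation": [0,0,0],"rotation": [0,0,-0.6]},
  {"translation": [0,0,0],"rotation": [0,0,-0.8]},
  {"translation": [0,0,0],"rotation": [0,0,-1]},
  {"translation": [0,0,0],"rotation": [0,0,-1]},
  {"translation": [0,0,0],"rotation": [0,0,-1]},
  {"translation": [0,0,0],"rotation": [0,0,-1]},
  {"translation": [0,0,0],"rotation": [0,0,-1]},
  {"translation": [0,0,0],"rotation": [0,0,-1]},
])

```text
t: 18.53
eef_pos: [0.585, -0.0107, 0.2058]
ee_rot: [-3.142, -0.0, -1.123]
force: [-1.6, -0.8, -1.7]
width: 0.0005
gripper_force: 0.0
```

>>> apply_moves([
  {"translation": [0,0,0],"rotation": [0,0,-0.2]},
  {"translation": [0,0,0],"rotation": [0,0,-0.4]},
  {"translation": [0,0,0],"rotation": [0,0,-0.6]},
  {"translation": [0,0,0],"rotation": [0,0,-0.8]},
  {"translation": [0,0,0],"rotation": [0,0,-1]},
  {"translation": [0,0,0],"rotation": [0,0,-1]},
  {"translation": [0,0,0],"rotation": [0,0,-1]},
  {"translation": [0,0,0],"rotation": [0,0,-1]},
  {"translation": [0,0,0],"rotation": [0,0,-1]},
  {"translation": [0,0,0],"rotation": [0,0,-1]},
])

```text
t: 19.37
eef_pos: [0.585, -0.0106, 0.2058]
ee_rot: [-3.142, 0.0, -1.646]
force: [-0.7, -0.3, -0.8]
width: 0.0008
gripper_force: 0.0
```

>>> apply_moves([
  {"translation": [0,0,0],"rotation": [-0.15,0.01,0]},
  {"translation": [0,0,0],"rotation": [-0.3,0.02,0]},
  {"translation": [0,0,0],"rotation": [-0.45,0.035,0]},
  {"translation": [0,0,0],"rotation": [-0.6,0.05,0]},
  {"translation": [0,0,0],"rotation": [-0.73,0.057,0]},
  {"translation": [0,0,0],"rotation": [-0.73,0.057,0]},
  {"translation": [0,0,0],"rotation": [-0.73,0.057,0]},
  {"translation": [0,0,0],"rotation": [-0.73,0.057,0]},
  {"translation": [0,0,0],"rotation": [-0.73,0.057,0]},
  {"translation": [0,0,0],"rotation": [-0.73,0.057,0]},
])

```text
t: 20.2
eef_pos: [0.5851, -0.0111, 0.2063]
ee_rot: [-3.141, -0.382, -1.649]
force: [0.2, -0.4, -1.2]
width: 0.0004
gripper_force: 0.0
```

```bash
python3 - <<'E'
from h import *
st=get_state(); M=R.from_euler('xyz',st['ee_rot']).as_matrix(); print(st['eef_pos'],st['width'],st['q'].round(2)); print(M.round(3))
s=grab_frame('side')
cv2.imwrite('pics/e1.png',cv2.resize(s[180:400,290:450],(582,600)*1 if 0 else (436,600),interpolation=cv2.INTER_CUBIC))
E
```

```text
[ 0.5851144  -0.01109777  0.20632815] 0.00042590838122283717 [ 0.51  0.28 -0.34  0.34 -1.19 -0.76]
[[-0.073 -0.997 -0.029]
 [-0.925  0.078 -0.371]
 [ 0.373 -0.001 -0.928]]
```

View pics/e1.png

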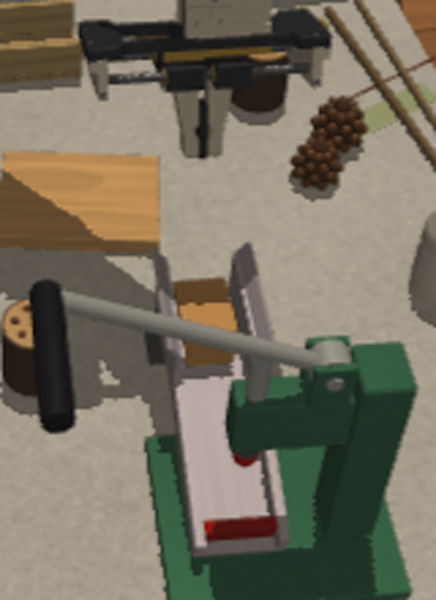

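The picture shows the block lying square in the deck at about (207,325), length along the chute, with the leaning closed fingers behind it at (203,130). Next I'll descend behind it and push.

>>> apply_moves([
  {"translation": [0,0,-0.1],"rotation": [0,0,0]},
  {"translation": [0,0,-0.2],"rotation": [0,0,0]},
  {"translation": [0,0,-0.3],"rotation": [0,0,0]},
  {"translation": [0,0,-0.4],"rotation": [0,0,0]},
  {"translation": [0,0,-0.45],"rotation": [0,0,0]},
  {"translation": [0,0,-0.476],"rotation": [0,0,0]},
  {"translation": [0,0,-0.476],"rotation": [0,0,0]},
  {"translation": [-0.003,-0.03,-0.476],"rotation": [0,0,0]},
  {"translation": [-0.005,-0.06,-0.476],"rotation": [0,0,0]},
  {"translation": [-0.008,-0.09,-0.476],"rotation": [0,0,0]},
])

```text
t: 21.08
eef_pos: [0.5835, -0.0337, 0.088]
ee_rot: [-3.14, -0.382, -1.649]
force: [-1.6, 0.9, -1.9]
width: 0.0001
gripper_force: 0.0
```

>>> apply_moves([
  {"translation": [-0.002,-0.03,0],"rotation": [0,0,0]},
  {"translation": [-0.004,-0.06,0],"rotation": [0,0,0]},
  {"translation": [-0.007,-0.09,0],"rotation": [0,0,0]},
  {"translation": [-0.009,-0.12,0],"rotation": [0,0,0]},
  {"translation": [-0.011,-0.15,0],"rotation": [0,0,0]},
  {"translation": [-0.013,-0.18,0],"rotation": [0,0,0]},
  {"translation": [-0.016,-0.21,0],"rotation": [0,0,0]},
  {"translation": [-0.018,-0.24,0],"rotation": [0,0,0]},
  {"translation": [-0.02,-0.26,0],"rotation": [0,0,0]},
  {"translation": [-0.02,-0.26,0],"rotation": [0,0,0]},
])

```text
t: 21.92
eef_pos: [0.5772, -0.0994, 0.0865]
ee_rot: [3.14, -0.384, -1.649]
force: [-1.0, -0.2, -2.0]
width: 0.0001
gripper_force: 0.0
```

>>> apply_moves([
  {"translation": [-0.002,-0.03,0],"rotation": [0,0,0]},
  {"translation": [-0.004,-0.06,0],"rotation": [0,0,0]},
  {"translation": [-0.007,-0.09,0],"rotation": [0,0,0]},
  {"translation": [-0.009,-0.12,0],"rotation": [0,0,0]},
  {"translation": [-0.011,-0.15,0],"rotation": [0,0,0]},
  {"translation": [-0.013,-0.18,-0.006],"rotation": [0,0,0]},
  {"translation": [-0.016,-0.21,-0.014],"rotation": [0,0,0]},
  {"translation": [-0.018,-0.24,-0.022],"rotation": [0,0,0]},
  {"translation": [-0.02,-0.26,-0.026],"rotation": [0,0,0]},
  {"translation": [-0.02,-0.26,-0.026],"rotation": [0,0,0]},
])

```text
t: 22.75
eef_pos: [0.5722, -0.1643, 0.0799]
ee_rot: [3.14, -0.384, -1.649]
force: [-0.4, -0.2, -0.6]
width: 0.0001
gripper_force: 0.0
```

```bash
python3 - <<'E'
from h import *
s=grab_frame('side')
cv2.imwrite('pics/f1.png',cv2.resize(s[250:400,320:440],(480,600),interpolation=cv2.INTER_CUBIC))
E
```

```text
(no output)
```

View pics/f1.png

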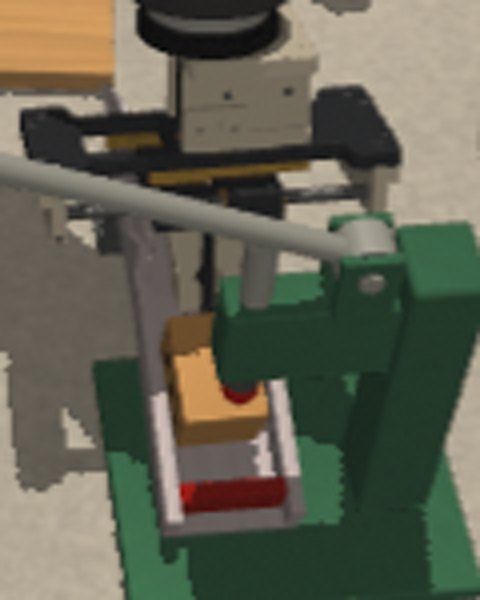

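The block is on the slope at about (220,390) with its leading edge at row 440 and the stop at row 490, so the gap is about 25 mm. I'll continue slowly.

>>> apply_moves([
  {"translation": [-0.001,-0.015,-0.003],"rotation": [0,0,0]},
  {"translation": [-0.002,-0.03,-0.006],"rotation": [0,0,0]},
  {"translation": [-0.003,-0.045,-0.009],"rotation": [0,0,0]},
  {"translation": [-0.005,-0.06,-0.012],"rotation": [0,0,0]},
  {"translation": [-0.006,-0.072,-0.015],"rotation": [0,0,0]},
  {"translation": [-0.006,-0.08,-0.016],"rotation": [0,0,0]},
  {"translation": [-0.006,-0.084,-0.016],"rotation": [0,0,0]},
  {"translation": [-0.006,-0.086,-0.016],"rotation": [0,0,0]},
  {"translation": [-0.006,-0.088,-0.016],"rotation": [0,0,0]},
  {"translation": [-0.006,-0.088,-0.016],"rotation": [0,0,0]},
])

```text
t: 23.63
eef_pos: [0.5715, -0.1851, 0.0764]
ee_rot: [3.141, -0.383, -1.648]
force: [0.2, -1.3, -1.3]
width: 0.0006
gripper_force: 0.1
```

>>> apply_moves([
  {"translation": [0,-0.002,0],"rotation": [0,0,0]},
  {"translation": [0,-0.004,0],"rotation": [0,0,0]},
  {"translation": [0,-0.006,0],"rotation": [0,0,0]},
  {"translation": [0,-0.008,0],"rotation": [0,0,0]},
  {"translation": [0,-0.01,0],"rotation": [0,0,0]},
  {"translation": [0,-0.012,0],"rotation": [0,0,0]},
  {"translation": [0,-0.012,0],"rotation": [0,0,0]},
  {"translation": [0,-0.012,0],"rotation": [0,0,0]},
  {"translation": [0,-0.012,0],"rotation": [0,0,0]},
  {"translation": [0,-0.012,0],"rotation": [0,0,0]},
])

```text
t: 24.47
eef_pos: [0.5714, -0.1881, 0.0763]
ee_rot: [3.141, -0.383, -1.648]
force: [-0.8, 0.3, -1.7]
width: 0.0001
gripper_force: 0.1
```

Not yet a contact force; I'll advance another 4 mm in small steps.

>>> apply_moves([
  {"translation": [0,-0.002,0],"rotation": [0,0,0]},
  {"translation": [0,-0.004,0],"rotation": [0,0,0]},
  {"translation": [0,-0.006,0],"rotation": [0,0,0]},
  {"translation": [0,-0.008,0],"rotation": [0,0,0]},
  {"translation": [0,-0.01,0],"rotation": [0,0,0]},
  {"translation": [0,-0.012,0],"rotation": [0,0,0]},
  {"translation": [0,-0.014,0],"rotation": [0,0,0]},
  {"translation": [0,-0.016,0],"rotation": [0,0,0]},
  {"translation": [0,-0.016,0],"rotation": [0,0,0]},
  {"translation": [0,-0.016,0],"rotation": [0,0,0]},
])

```text
t: 25.3
eef_pos: [0.5714, -0.1922, 0.0763]
ee_rot: [3.141, -0.383, -1.648]
force: [-0.7, 0.0, -1.1]
width: 0.0004
gripper_force: 0.1
```

```bash
python3 - <<'E'
from h import *
print(get_state()['force'])
s=grab_frame('side')
cv2.imwrite('pics/g1.png',cv2.resize(s[310:400,340:410],(467,600),interpolation=cv2.INTER_CUBIC))
E
```

```text
[-0.66992713  0.01595997 -1.14806588]
```

View pics/g1.png

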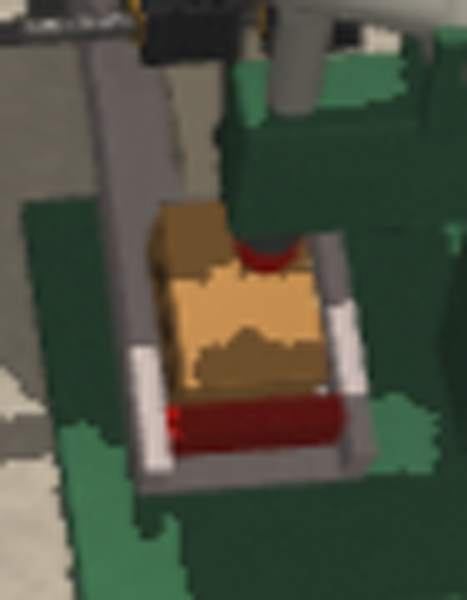

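The block's leading edge (row ~395) is nearly at the stop's inner top edge (row 400), but no contact force is reported yet, so I'll keep going until one appears.

>>> apply_moves([
  {"translation": [0,-0.002,0],"rotation": [0,0,0]},
  {"translation": [0,-0.004,0],"rotation": [0,0,0]},
  {"translation": [0,-0.006,0],"rotation": [0,0,0]},
  {"translation": [0,-0.008,0],"rotation": [0,0,0]},
  {"translation": [0,-0.01,0],"rotation": [0,0,0]},
  {"translation": [0,-0.012,0],"rotation": [0,0,0]},
  {"translation": [0,-0.014,0],"rotation": [0,0,0]},
  {"translation": [0,-0.016,0],"rotation": [0,0,0]},
  {"translation": [0,-0.016,0],"rotation": [0,0,0]},
  {"translation": [0,-0.016,0],"rotation": [0,0,0]},
])

```text
t: 26.18
eef_pos: [0.5729, -0.1947, 0.0772]
ee_rot: [-3.139, -0.382, -1.647]
force: [-2.8, 12.0, 6.5]
width: 0.0002
gripper_force: 7.2
```

>>> apply_moves([
  {"translation": [0.001,0.014,0.006],"rotation": [0,0,0]},
  {"translation": [0.003,0.04,0.02],"rotation": [0,0,0]},
  {"translation": [0.006,0.08,0.05],"rotation": [0,0,0]},
  {"translation": [0.01,0.14,0.1],"rotation": [0,0,0]},
  {"translation": [0.015,0.2,0.16],"rotation": [0,0,0]},
  {"translation": [0.02,0.26,0.26],"rotation": [0,0,0]},
  {"translation": [0.02,0.32,0.38],"rotation": [0,0,0]},
  {"translation": [0.02,0.36,0.52],"rotation": [0,0,0]},
  {"translation": [0.02,0.36,0.66],"rotation": [0,0,0]},
  {"translation": [0.02,0.36,0.8],"rotation": [0,0,0]},
])

```text
t: 27.02
eef_pos: [0.5759, -0.1048, 0.2785]
ee_rot: [3.141, -0.383, -1.646]
force: [1.0, -1.3, -1.7]
width: 0.0006
gripper_force: 0.0
```

```bash
python3 - <<'E'
from h import *
print(get_state()['eef_pos'])
s=grab_frame('side'); t=grab_frame('top')
a=cv2.resize(s[310:400,340:410],(467,600),interpolation=cv2.INTER_CUBIC)
b=cv2.resize(t[165:215,400:440],(333,417),interpolation=cv2.INTER_CUBIC)
cv2.imwrite('pics/i1.png',np.hstack([a,np.vstack([b,np.zeros((183,333,3),np.uint8)])]))
E
```

```text
[ 0.57589859 -0.10481584  0.27845378]
```

View pics/i1.png

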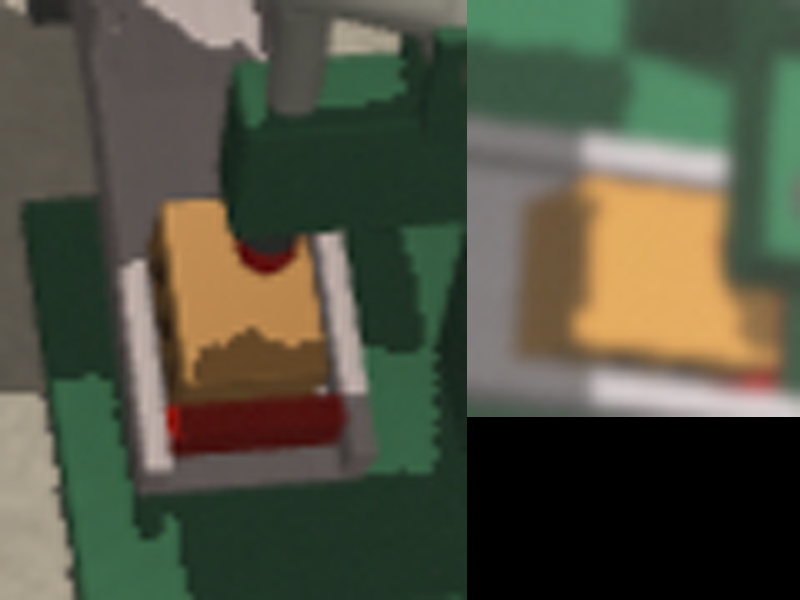

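The block sits at (245,310) in the same place as before the last push, with its leading edge on the stop at row 400. It is level in the channel and home. Now the lever.

>>> apply_moves([
  {"translation": [0,0,0.12],"rotation": [0.15,-0.01,0]},
  {"translation": [0,0,0.24],"rotation": [0.3,-0.02,0]},
  {"translation": [0,0,0.36],"rotation": [0.45,-0.035,0]},
  {"translation": [0,0,0.48],"rotation": [0.6,-0.05,0]},
  {"translation": [-0.1,-0.11,0.5],"rotation": [0.73,-0.057,0]},
  {"translation": [-0.21,-0.23,0.5],"rotation": [0.73,-0.057,0]},
  {"translation": [-0.32,-0.35,0.5],"rotation": [0.73,-0.057,0]},
  {"translation": [-0.43,-0.47,0.5],"rotation": [0.73,-0.057,0]},
  {"translation": [-0.54,-0.59,0.5],"rotation": [0.73,-0.057,0]},
  {"translation": [-0.65,-0.71,0.5],"rotation": [0.73,-0.057,0]},
], jaw=-1)

```text
t: 27.95
eef_pos: [0.4121, -0.284, 0.4015]
ee_rot: [3.142, 0.001, -1.647]
force: [-0.2, -1.3, -2.0]
width: 0.0612
gripper_force: 0.0
```

>>> apply_moves([
  {"translation": [0,0,0],"rotation": [0,0,0]},
  {"translation": [0,0,0],"rotation": [0,0,0]},
  {"translation": [0,0,0],"rotation": [0,0,0]},
  {"translation": [0,0,0],"rotation": [0,0,0]},
  {"translation": [0,0,0],"rotation": [0,0,0]},
  {"translation": [0,0,0],"rotation": [0,0,0]},
  {"translation": [0,0,0],"rotation": [0,0,0]},
  {"translation": [0,0,0],"rotation": [0,0,0]},
  {"translation": [0,0,0],"rotation": [0,0,0]},
  {"translation": [0,0,0],"rotation": [0,0,0]},
])

```text
t: 28.78
eef_pos: [0.4141, -0.2835, 0.4013]
ee_rot: [3.141, 0.0, -1.648]
force: [0.5, -0.6, -1.5]
width: 0.0875
gripper_force: 0.0
```

>>> apply_moves([
  {"translation": [0,0,-0.08],"rotation": [0,0,0]},
  {"translation": [0,0,-0.16],"rotation": [0,0,0]},
  {"translation": [0,0,-0.24],"rotation": [0,0,0]},
  {"translation": [0,0,-0.32],"rotation": [0,0,0]},
  {"translation": [0,0,-0.39],"rotation": [0,0,0]},
  {"translation": [0,0,-0.44],"rotation": [0,0,0]},
  {"translation": [0,0,-0.445],"rotation": [0,0,0]},
  {"translation": [0,0,-0.445],"rotation": [0,0,0]},
  {"translation": [0,0,-0.445],"rotation": [0,0,0]},
  {"translation": [0,0,-0.445],"rotation": [0,0,0]},
])

```text
t: 29.62
eef_pos: [0.4145, -0.2839, 0.2912]
ee_rot: [-3.14, -0.001, -1.648]
force: [-0.4, -0.3, -1.5]
width: 0.0873
gripper_force: 0.0
```

>>> apply_moves([
  {"translation": [0,0,0],"rotation": [0,0,0]},
  {"translation": [0,0,0],"rotation": [0,0,0]},
  {"translation": [0,0,0],"rotation": [0,0,0]},
  {"translation": [0,0,0],"rotation": [0,0,0]},
  {"translation": [0,0,0],"rotation": [0,0,0]},
  {"translation": [0,0,0],"rotation": [0,0,0]},
  {"translation": [0,0,0],"rotation": [0,0,0]},
  {"translation": [0,0,0],"rotation": [0,0,0]},
  {"translation": [0,0,0],"rotation": [0,0,0]},
  {"translation": [0,0,0],"rotation": [0,0,0]},
], jaw=1, newtons=40)

```text
t: 30.45
eef_pos: [0.4139, -0.2836, 0.2901]
ee_rot: [3.142, 0.0, -1.648]
force: [-0.4, -0.3, -2.0]
width: 0.0266
gripper_force: 0.0
```

>>> apply_moves([
  {"translation": [0,0,0],"rotation": [0,0,0]},
  {"translation": [0,0,0],"rotation": [0,0,0]},
  {"translation": [0,0,0],"rotation": [0,0,0]},
  {"translation": [0,0,0],"rotation": [0,0,0]},
  {"translation": [0,0,0],"rotation": [0,0,0]},
  {"translation": [0,0,0],"rotation": [0,0,0]},
  {"translation": [0,0,0],"rotation": [0,0,0]},
  {"translation": [0,0,0],"rotation": [0,0,0]},
  {"translation": [0,0,0],"rotation": [0,0,0]},
  {"translation": [0,0,0],"rotation": [0,0,0]},
])

```text
t: 31.28
eef_pos: [0.4144, -0.2836, 0.2901]
ee_rot: [-3.141, -0.0, -1.648]
force: [4.9, -1.3, -3.7]
width: 0.021
gripper_force: 40.0
```

>>> apply_moves([
  {"translation": [-0.018,0.001,-0.042],"rotation": [0,0,0]},
  {"translation": [-0.034,0.003,-0.085],"rotation": [0,0,0]},
  {"translation": [-0.048,0.004,-0.129],"rotation": [0,0,0]},
  {"translation": [-0.06,0.005,-0.174],"rotation": [0,0,0]},
  {"translation": [-0.069,0.005,-0.219],"rotation": [0,0,0]},
  {"translation": [-0.076,0.006,-0.265],"rotation": [0,0,0]},
  {"translation": [-0.08,0.006,-0.31],"rotation": [0,0,0]},
  {"translation": [-0.082,0.006,-0.356],"rotation": [0,0,0]},
  {"translation": [-0.082,0.006,-0.403],"rotation": [0,0,0]},
  {"translation": [-0.082,0.006,-0.403],"rotation": [0,0,0]},
])

```text
t: 32.12
eef_pos: [0.3939, -0.2818, 0.1882]
ee_rot: [-3.14, 0.0, -1.648]
force: [3.4, 4.3, 4.8]
width: 0.0209
gripper_force: 40.0
```

>>> apply_moves([
  {"translation": [0.003,0,-0.046],"rotation": [0,0,0]},
  {"translation": [0.008,-0.001,-0.092],"rotation": [0,0,0]},
  {"translation": [0.016,-0.001,-0.137],"rotation": [0,0,0]},
  {"translation": [0.026,-0.002,-0.182],"rotation": [0,0,0]},
  {"translation": [0.032,-0.003,-0.205],"rotation": [0,0,0]},
  {"translation": [0.038,-0.003,-0.227],"rotation": [0,0,0]},
  {"translation": [0.043,-0.004,-0.245],"rotation": [0,0,0]},
  {"translation": [0.048,-0.004,-0.258],"rotation": [0,0,0]},
  {"translation": [0.048,-0.004,-0.258],"rotation": [0,0,0]},
  {"translation": [0.048,-0.004,-0.258],"rotation": [0,0,0]},
])

```text
t: 32.95
eef_pos: [0.4036, -0.2827, 0.1246]
ee_rot: [3.138, 0.001, -1.648]
force: [-4.0, 5.0, 6.5]
width: 0.021
gripper_force: 40.0
```

>>> apply_moves([
  {"translation": [0.002,0,-0.003],"rotation": [0,0,0]},
  {"translation": [0.003,0,-0.006],"rotation": [0,0,0]},
  {"translation": [0.004,0,-0.009],"rotation": [0,0,0]},
  {"translation": [0.005,0,-0.012],"rotation": [0,0,0]},
  {"translation": [0.006,0,-0.015],"rotation": [0,0,0]},
  {"translation": [0.007,0,-0.018],"rotation": [0,0,0]},
  {"translation": [0.008,0,-0.02],"rotation": [0,0,0]},
  {"translation": [0.008,0,-0.02],"rotation": [0,0,0]},
  {"translation": [0.008,0,-0.02],"rotation": [0,0,0]},
  {"translation": [0.008,0,-0.02],"rotation": [0,0,0]},
])

```text
t: 33.78
eef_pos: [0.405, -0.2828, 0.1197]
ee_rot: [3.138, 0.0, -1.648]
force: [-4.7, 3.7, 7.6]
width: 0.021
gripper_force: 40.0
```

>>> apply_moves([
  {"translation": [0.001,0,-0.003],"rotation": [0,0,0]},
  {"translation": [0.002,0,-0.006],"rotation": [0,0,0]},
  {"translation": [0.003,0,-0.009],"rotation": [0,0,0]},
  {"translation": [0.004,0,-0.012],"rotation": [0,0,0]},
  {"translation": [0.005,0,-0.015],"rotation": [0,0,0]},
  {"translation": [0.006,0,-0.018],"rotation": [0,0,0]},
  {"translation": [0.007,0,-0.02],"rotation": [0,0,0]},
  {"translation": [0.007,0,-0.02],"rotation": [0,0,0]},
  {"translation": [0.007,0,-0.02],"rotation": [0,0,0]},
  {"translation": [0.007,0,-0.02],"rotation": [0,0,0]},
])

```text
t: 34.62
eef_pos: [0.4067, -0.283, 0.1147]
ee_rot: [3.138, 0.0, -1.648]
force: [-6.1, 3.2, 7.3]
width: 0.0212
gripper_force: 40.0
```

```bash
python3 - <<'E'
from h import *
np.set_printoptions(precision=1,suppress=True)
st=get_state(); print(st['force'],st['eef_pos'])
s=grab_frame('side'); t=grab_frame('top')
H=np.array([.6192,-.2435,.217]); ex=np.array([np.cos(-.078),np.sin(-.078),0]); ey=np.array([.078,.997,0])
for th in (25,-10,-14,-17,-20):
    a=np.radians(th); arm=H-ex*.22*np.cos(a)+np.array([0,0,.22*np.sin(a)])
    print(th,'arm junction',proj('side',arm),'tip end',proj('side',arm-ey*.098),'arm mid',proj('side',(arm+2*H)/3),'top tip',proj('top',arm-ey*.098))
g=s.max(2)
m=((g<50)*255).astype(np.uint8); m[:, :280]=0; m[:, 370:]=0; m[:330]=0; m[410:]=0
for c in cv2.findContours(m,0,2)[0]:
    if cv2.contourArea(c)>15: print('dark',cv2.boundingRect(c),cv2.contourArea(c))
for c in (345,355,365):  # arm column profile
    print(c,' '.join(map(str,g[285:350:2,c])))
hsv=cv2.cvtColor(s,cv2.COLOR_BGR2HSV); r=((hsv[...,1]>150)&((hsv[...,0]<6)|(hsv[...,0]>174))&(hsv[...,2]>50)).astype(np.uint8)*255
r[:,:350]=0;r[:,410:]=0;r[:320]=0;r[:][390:]=0
for c in cv2.findContours(r,0,2)[0]: print('red',cv2.boundingRect(c),cv2.contourArea(c))
cv2.imwrite('pics/j.png',s)
E
```

```text
[-6.1  3.2  7.3] [ 0.4 -0.3  0.1]
25 arm junction [307.7 289.6] tip end [313.2 336.4] arm mid [378.9 305.7] top tip [507.2 260. ]
-10 arm junction [299.  333.8] tip end [303.2 379.4] arm mid [373.7 320.1] top tip [484.6 270.9]
-14 arm junction [300.7 338.1] tip end [305.  383.6] arm mid [374.  321.6] top tip [482.4 269.5]
-17 arm junction [302.3 341.2] tip end [306.7 386.5] arm mid [374.4 322.7] top tip [480.9 268.2]
-20 arm junction [304.2 344.2] tip end [308.7 389.3] arm mid [374.8 323.8] top tip [479.4 266.6]
dark (282, 362, 32, 29) 461.5
dark (314, 360, 18, 15) 190.0
dark (280, 330, 80, 34) 870.0
345 193 191 191 190 189 186 85 77 79 50 77 74 50 46 58 105 102 103 103 104 64 60 59 59 61 60 61 62 62 62 62 62 62
355 193 197 198 199 200 186 207 197 181 184 161 147 132 102 102 102 101 100 144 213 143 85 67 50 67 61 60 61 62 61 61 62 58
365 193 197 197 198 199 199 202 203 203 205 205 207 209 208 209 209 208 207 208 158 150 125 92 208 210 210 208 208 217 218 212 171 148
red (365, 369, 27, 9) 149.5
red (374, 356, 8, 4) 5.5
```

>>> apply_moves([
  {"translation": [0.001,0,-0.003],"rotation": [0,0,0]},
  {"translation": [0.002,0,-0.006],"rotation": [0,0,0]},
  {"translation": [0.003,0,-0.009],"rotation": [0,0,0]},
  {"translation": [0.004,0,-0.012],"rotation": [0,0,0]},
  {"translation": [0.005,0,-0.015],"rotation": [0,0,0]},
  {"translation": [0.006,0,-0.018],"rotation": [0,0,0]},
  {"translation": [0.007,0,-0.02],"rotation": [0,0,0]},
  {"translation": [0.007,0,-0.02],"rotation": [0,0,0]},
  {"translation": [0.007,0,-0.02],"rotation": [0,0,0]},
  {"translation": [0.007,0,-0.02],"rotation": [0,0,0]},
])

```text
t: 35.55
eef_pos: [0.4075, -0.2831, 0.1119]
ee_rot: [3.137, -0.001, -1.647]
force: [-15.2, 10.0, 33.0]
width: 0.0207
gripper_force: 40.0
```

```bash
python3 - <<'E'
from h import *
s=grab_frame('side'); o=cv2.imread('pics/j.png'); h=cv2.imread('pics/side0.png')
print(get_state()['force'])
d=cv2.absdiff(s,o).max(2); m=((d>25)*255).astype(np.uint8)
for c in cv2.findContours(cv2.dilate(m,np.ones((3,3))),0,2)[0]:
    if cv2.contourArea(c)>20: print('chg',cv2.boundingRect(c),int(cv2.contourArea(c)))
for c in (365,372,380,388,396): print(c,'now',s[300:336,c].max(1),'\n  prev',o[300:336,c].max(1))
E
```

```text
[-15.37038654   8.9448817   32.7134943 ]
chg (323, 463, 5, 17) 56
chg (267, 452, 11, 26) 75
chg (253, 452, 5, 12) 25
chg (326, 449, 5, 12) 36
chg (133, 448, 18, 21) 92
chg (335, 446, 14, 9) 38
chg (154, 442, 13, 9) 40
chg (267, 439, 12, 11) 54
chg (348, 434, 6, 12) 37
chg (253, 427, 3, 12) 22
chg (267, 417, 14, 12) 68
chg (339, 408, 12, 20) 69
chg (322, 407, 9, 17) 75
chg (82, 392, 28, 80) 267
chg (323, 379, 5, 18) 53
chg (282, 376, 24, 16) 67
chg (268, 333, 20, 6) 63
chg (352, 327, 23, 9) 53
chg (160, 324, 16, 70) 258
chg (250, 204, 114, 174) 2714
chg (281, 203, 58, 29) 392
chg (267, 184, 61, 147) 653
chg (336, 175, 7, 23) 73
chg (60, 169, 14, 55) 120
chg (142, 156, 5, 9) 23
chg (59, 156, 4, 11) 22
chg (269, 150, 67, 31) 664
chg (336, 148, 5, 24) 72
chg (318, 114, 13, 8) 40
chg (152, 61, 16, 23) 45
chg (26, 23, 20, 52) 178
chg (74, 0, 18, 32) 104
365 now [203 203 204 205 205 206 206 206 208 209 208 208 209 209 208 208 209 207
 208 207 207 208 198 159 156 154 144 132 110  96 150 205 210 210 210 210] 
  prev [203 203 204 205 205 205 206 207 207 209 208 208 208 209 208 209 208 208
 207
[... 609 characters left out ...]
83  92
 119 152 159 150 140 124 102  92  64  59 108 102  82  61  58  59  59  58]
388 now [142 139 138 135 134 132 116 116 159 191 192 189 185 186 190 189 164 156
 158 150 139 124 102  88  63  59  60  59 108  94  65  60  59  59  60  59] 
  prev [141 140 137 135 134 131 116 116 158 191 192 188 184 185 190 189 160 157
 158 148 138 120  99  84  63  60  59  60 107  93  66  60  59  60  59  60]
396 now [191 192 192 192 194 194 193 192 190 192 192 191 193 189 158 157 157 147
 138 118  99  91  98  67  60  60  60  60  64  63  60  60  59  60  60  60] 
  prev [191 192 192 192 194 194 193 191 190 192 191 191 192 185 157 158 157 147
 136 116  98  93  98  67  59  60  59  60  63  64  60  60  59  60  59  60]
```

End stop reached: the force jumped to 33 N with no slip. Now I'll ease the lever back at about 0.2 rad/s.

>>> apply_moves([
  {"translation": [-0.01,0.001,0.014],"rotation": [0,0,0]},
  {"translation": [-0.019,0.001,0.029],"rotation": [0,0,0]},
  {"translation": [-0.026,0.002,0.044],"rotation": [0,0,0]},
  {"translation": [-0.031,0.002,0.059],"rotation": [0,0,0]},
  {"translation": [-0.037,0.003,0.074],"rotation": [0,0,0]},
  {"translation": [-0.042,0.003,0.089],"rotation": [0,0,0]},
  {"translation": [-0.047,0.004,0.104],"rotation": [0,0,0]},
  {"translation": [-0.051,0.004,0.119],"rotation": [0,0,0]},
  {"translation": [-0.055,0.004,0.134],"rotation": [0,0,0]},
  {"translation": [-0.058,0.0045,0.149],"rotation": [0,0,0]},
])

```text
t: 36.43
eef_pos: [0.3974, -0.2822, 0.1476]
ee_rot: [-3.14, -0.0, -1.648]
force: [6.7, 0.1, -0.1]
width: 0.0209
gripper_force: 40.0
```

>>> apply_moves([
  {"translation": [-0.003,0,0.0145],"rotation": [0,0,0]},
  {"translation": [-0.005,0,0.029],"rotation": [0,0,0]},
  {"translation": [-0.007,0,0.0435],"rotation": [0,0,0]},
  {"translation": [-0.009,0.001,0.058],"rotation": [0,0,0]},
  {"translation": [-0.011,0.001,0.0725],"rotation": [0,0,0]},
  {"translation": [-0.013,0.001,0.087],"rotation": [0,0,0]},
  {"translation": [-0.014,0.001,0.1015],"rotation": [0,0,0]},
  {"translation": [-0.015,0.001,0.116],"rotation": [0,0,0]},
  {"translation": [-0.016,0.001,0.1305],"rotation": [0,0,0]},
  {"translation": [-0.017,0.0015,0.145],"rotation": [0,0,0]},
])

```text
t: 37.27
eef_pos: [0.3939, -0.2818, 0.1838]
ee_rot: [-3.139, -0.0, -1.648]
force: [9.3, -1.8, -1.2]
width: 0.0207
gripper_force: 40.0
```

>>> apply_moves([
  {"translation": [0,0,0.0145],"rotation": [0,0,0]},
  {"translation": [0,0,0.029],"rotation": [0,0,0]},
  {"translation": [0,0,0.0435],"rotation": [0,0,0]},
  {"translation": [0.001,0,0.058],"rotation": [0,0,0]},
  {"translation": [0.001,0,0.0725],"rotation": [0,0,0]},
  {"translation": [0.002,0,0.087],"rotation": [0,0,0]},
  {"translation": [0.003,0,0.1015],"rotation": [0,0,0]},
  {"translation": [0.004,0,0.116],"rotation": [0,0,0]},
  {"translation": [0.005,0,0.1305],"rotation": [0,0,0]},
  {"translation": [0.007,-0.001,0.146],"rotation": [0,0,0]},
])

```text
t: 38.1
eef_pos: [0.397, -0.2821, 0.2203]
ee_rot: [-3.136, -0.0, -1.647]
force: [15.0, -1.0, -3.9]
width: 0.0208
gripper_force: 40.0
```

>>> apply_moves([
  {"translation": [0.002,0,0.0145],"rotation": [0,0,0]},
  {"translation": [0.004,0,0.029],"rotation": [0,0,0]},
  {"translation": [0.006,0,0.0435],"rotation": [0,0,0]},
  {"translation": [0.009,-0.001,0.058],"rotation": [0,0,0]},
  {"translation": [0.0115,-0.001,0.0725],"rotation": [0,0,0]},
  {"translation": [0.015,-0.001,0.087],"rotation": [0,0,0]},
  {"translation": [0.018,-0.001,0.1015],"rotation": [0,0,0]},
  {"translation": [0.022,-0.002,0.116],"rotation": [0,0,0]},
  {"translation": [0.025,-0.002,0.1305],"rotation": [0,0,0]},
  {"translation": [0.029,-0.002,0.144],"rotation": [0,0,0]},
])

```text
t: 38.93
eef_pos: [0.407, -0.283, 0.2563]
ee_rot: [-3.131, -0.001, -1.647]
force: [25.7, -6.6, -10.5]
width: 0.021
gripper_force: 40.0
```

>>> apply_moves([
  {"translation": [0.004,0,0.015],"rotation": [0,0,0]},
  {"translation": [0.009,-0.001,0.03],"rotation": [0,0,0]},
  {"translation": [0.014,-0.001,0.045],"rotation": [0,0,0]},
  {"translation": [0.019,-0.002,0.06],"rotation": [0,0,0]},
  {"translation": [0.025,-0.002,0.075],"rotation": [0,0,0]},
  {"translation": [0.031,-0.003,0.09],"rotation": [0,0,0]},
  {"translation": [0.037,-0.003,0.105],"rotation": [0,0,0]},
  {"translation": [0.043,-0.004,0.12],"rotation": [0,0,0]},
  {"translation": [0.049,-0.004,0.133],"rotation": [0,0,0]},
  {"translation": [0.051,-0.004,0.137],"rotation": [0,0,0]},
])

```text
t: 39.77
eef_pos: [0.4151, -0.2815, 0.2796]
ee_rot: [3.135, 0.007, -1.65]
force: [28.3, -21.1, -66.9]
width: 0.0209
gripper_force: 40.1
```

>>> apply_moves([
  {"translation": [0,0,-0.008],"rotation": [0,0,0]},
  {"translation": [0,0,-0.016],"rotation": [0,0,0]},
  {"translation": [0,0,-0.024],"rotation": [0,0,0]},
  {"translation": [0,0,-0.03],"rotation": [0,0,0]},
  {"translation": [0,0,-0.034],"rotation": [0,0,0]},
  {"translation": [0,0,-0.036],"rotation": [0,0,0]},
  {"translation": [0,0,-0.036],"rotation": [0,0,0]},
  {"translation": [0,0,-0.036],"rotation": [0,0,0]},
  {"translation": [0,0,-0.036],"rotation": [0,0,0]},
  {"translation": [0,0,-0.036],"rotation": [0,0,0]},
])

```text
t: 40.6
eef_pos: [0.4146, -0.2819, 0.2776]
ee_rot: [3.14, 0.004, -1.649]
force: [11.9, 0.3, -17.3]
width: 0.0209
gripper_force: 40.1
```

```bash
python3 - <<'E'
from h import *
s=grab_frame('side'); h=cv2.imread('pics/side0.png'); st=get_state()
print(st['eef_pos'],st['force'])
for c in (350,365,380,396): print(c,'now',s[292:320,c].max(1),'\n  home',h[292:320,c].max(1))
E
```

```text
[ 0.41460095 -0.28186742  0.27760597] [ 1.21888030e+01  1.67166400e-02 -1.72650144e+01]
350 now [ 54  53  54  41  29  28  28  71 104  94  86  93  96  71  51  55  61  53
  49  60  54  69  92  97  97  97 100  98] 
  home [122 127 128 123 128 127 118 109  95  81  74  73  82  75  74  69  59  54
  53  52  46  60  79  84  82  84  86  85]
365 now [ 52  54  43  68  80  73  57  58  60  46  31  28  45 101 105 105 105 105
 105 105 106 105 106  74  84 145 195 199] 
  home [166 165 165 166 167 168 168 137 129 124 114 104  88  78  87 164 173 174
 174 173 174 174 173 174 173 173 173 173]
380 now [159 134 133 131 108  83  71  72  72  72  95 145 148 138 127 113  95  87
  72  72  72  72  74  79  80  89  85  85] 
  home [138 116 115 114  93  71  62  62  61  62  74 125 128 120 110  97  82  76
  63  61  62  62  64  68  69  77  73  74]
396 now [187 187 186 186 185 185 184 187 184 185 184 185 186 187 160 150 147 137
 125 110  92  86 170 183 180 150 111 105] 
  home [161 162 161 161 161 160 159 162 159 159 160 160 161 162 138 130 127 118
 108  95  81  74 122 154 156 130  96  91]
```

>>> apply_moves([
  {"translation": [0.002,0,-0.003],"rotation": [0,0,0]},
  {"translation": [0.004,0,-0.006],"rotation": [0,0,0]},
  {"translation": [0.004,0,-0.006],"rotation": [0,0,0]},
  {"translation": [0.004,0,-0.006],"rotation": [0,0,0]},
  {"translation": [0.004,0,-0.006],"rotation": [0,0,0]},
  {"translation": [0.004,0,-0.006],"rotation": [0,0,0]},
  {"translation": [0.004,0,-0.006],"rotation": [0,0,0]},
  {"translation": [0.004,0,-0.006],"rotation": [0,0,0]},
  {"translation": [0.004,0,-0.006],"rotation": [0,0,0]},
  {"translation": [0.004,0,-0.006],"rotation": [0,0,0]},
])

```text
t: 41.48
eef_pos: [0.4145, -0.2819, 0.2773]
ee_rot: [3.139, 0.003, -1.649]
force: [5.0, 4.0, -8.0]
width: 0.021
gripper_force: 40.1
```

>>> apply_moves([
  {"translation": [0,0,0],"rotation": [0,0,0]},
  {"translation": [0,0,0],"rotation": [0,0,0]},
  {"translation": [0,0,0],"rotation": [0,0,0]},
  {"translation": [0,0,0],"rotation": [0,0,0]},
  {"translation": [0,0,0],"rotation": [0,0,0]},
  {"translation": [0,0,0],"rotation": [0,0,0]},
  {"translation": [0,0,0],"rotation": [0,0,0]},
  {"translation": [0,0,0],"rotation": [0,0,0]},
  {"translation": [0,0,0],"rotation": [0,0,0]},
  {"translation": [0,0,0],"rotation": [0,0,0]},
], jaw=-1)

```text
t: 42.32
eef_pos: [0.4149, -0.2834, 0.2796]
ee_rot: [3.142, -0.0, -1.648]
force: [-0.6, -0.6, -1.2]
width: 0.0824
gripper_force: 0.0
```

>>> apply_moves([
  {"translation": [0,0,0.04],"rotation": [0,0,0]},
  {"translation": [0,0,0.12],"rotation": [0,0,0]},
  {"translation": [0,0,0.22],"rotation": [0,0,0]},
  {"translation": [0,0,0.34],"rotation": [0,0,0]},
  {"translation": [0,0,0.46],"rotation": [0,0,0]},
  {"translation": [0,0,0.56],"rotation": [0,0,0]},
  {"translation": [0,0,0.6],"rotation": [0,0,0]},
  {"translation": [0,0,0.6],"rotation": [0,0,0]},
  {"translation": [0,0,0.6],"rotation": [0,0,0]},
  {"translation": [0,0,0.6],"rotation": [0,0,0]},
])

```text
t: 43.15
eef_pos: [0.4145, -0.2829, 0.4278]
ee_rot: [3.139, 0.001, -1.648]
force: [-0.3, -0.8, -1.3]
width: 0.0878
gripper_force: 0.0
```

```bash
python3 - <<'E'
from h import *
s=grab_frame('side'); h=cv2.imread('pics/side0.png'); 
print(get_state()['eef_pos'],get_state()['force'])
for c in (350,380): print(c,s[292:312,c].max(1),h[292:312,c].max(1))
g=cv2.imread('pics/i1.png')  # pre-stamp crop
n=cv2.resize(s[310:400,340:410],(467,600),interpolation=cv2.INTER_CUBIC)
m=lambda im: cv2.inRange(cv2.cvtColor(im,cv2.COLOR_BGR2HSV),(8,110,60),(22,255,255))
for im in (g[:,:467],n):
    c=max(cv2.findContours(m(im),0,2)[0],key=cv2.contourArea); print(cv2.boundingRect(c),cv2.contourArea(c))
E
```

```text
[ 0.41446656 -0.28303814  0.42774858] [ 0.08531588 -0.89102084 -2.3564419 ]
350 [137 141 144 138 144 142 133 121 107  92  84  83  92  86  84  78  67  61
  60  60] [122 127 128 123 128 127 118 109  95  81  74  73  82  75  74  69  59  54
  53  52]
380 [155 130 128 127 105  81  69  71  70  70  83 140 144 135 124 109  93  85
  71  70] [138 116 115 114  93  71  62  62  61  62  74 125 128 120 110  97  82  76
  63  61]
(149, 200, 179, 205) 25896.5
(151, 201, 178, 205) 25845.0
```

```bash
python3 - <<'E'
from h import *
from scipy.optimize import least_squares
h=cv2.imread('pics/side0.png'); j=cv2.imread('pics/j.png')
def centres(im,cols,r0,r1):
    # top edge = first strong step into arm, bottom = darkest underside, by gradient extremes
    out=[]
    for c in cols:
        p=cv2.GaussianBlur(im,(1,3),0)[:,c].max(1).astype(float); k=int(np.argmin(p[r0(c):r1(c)]))+r0(c)
        y=p[k-1:k+2]; out.append(k+.5*(y[0]-y[2])/(y[0]-2*y[1]+y[2]))
    return np.array(out)
def model(th,H,cols):
    a=np.radians(th); ex=np.array([np.cos(.078),-np.sin(.078),0]); n=np.array([0,0,1.])
    A=H+0*ex; B=H-ex*.22*np.cos(a)+n*.22*np.sin(a); q=proj('side',np.array([A,B])); return np.interp(cols,[q[1,0],q[0,0]],[q[1,1],q[0,1]])
H=np.array([.6192,-.2435,.217])
ch=np.arange(340,372,4); rh=centres(h,ch,lambda c:int(model(25,H,[c])[0]),lambda c:int(model(25,H,[c])[0])+8)
cj=np.arange(362,378,2); rj=centres(j,cj,lambda c:int(model(-20,H,[c])[0]),lambda c:int(model(-20,H,[c])[0])+8)
print('home res',(rh-model(25,H,ch)).round(1))
for th in(-14,-16,-18,-20,-22): print(th,(rj-model(th,H,cj)).round(1))
print('slopes home',np.polyfit(ch,rh,1)[0],np.polyfit(ch,model(25,H,ch),1)[0],'down',np.polyfit(cj,rj,1)[0],[round(float(np.polyfit(cj,model(t,H,cj),1)[0]),3) for t in(-14,-17,-20)])
E
```

```text
home res [1.9 5.2 inf 2.3 2.2 2.2 2.3 2.2]
-14 [ 4.6  4.6  4.4  4.3  4.3  4.5  8.9 11.9]
-16 [ 3.6  3.6  3.5  3.4  3.5  3.6  8.1 11.1]
-18 [ 2.5  2.6  2.5  2.5  2.6  2.8  7.3 10.3]
-20 [1.5 1.6 1.5 1.5 1.7 1.9 6.5 9.6]
-22 [0.4 0.6 0.5 0.6 0.8 1.1 5.7 8.8]
slopes home nan 0.22715835521182037 down 0.2019876066368513 [-0.226, -0.258, -0.29]<stdin>:9: RuntimeWarning: divide by zero encountered in scalar divide
```

```bash
python3 -c "
from station import *
print(job_done())"
```

```text
the job is handed in; nothing more can be done
None
```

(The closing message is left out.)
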